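# Twist the parrot's perch into its stand

### The job

Lift the green cup off the parrot stand and set it mouth down on the shelf beside it. Then take the teak perch out of its slanted cradle and stand it upright, cross foot down, in the stand's socket, turning it under light pressure until the foot drops fully home into the cross slot; keep hold of it until it is home, then let go. Do not force it, and leave the dish, egg, bell and ring alone.

Things in the scene. Friction and masses are not known exactly. Their poses are not given: they have to be found in the camera images.
- stand: Parrot stand, fixed: a dark wooden disc 100 mm across and 12 mm thick, on it a round metal collar 47 mm across whose top is 40 mm above the shelf. Origin at the centre of the disc's underside, z up.
- socket_mouth (a point): Centre of the socket's mouth, in the plane of the collar's top, 40 mm above the shelf. The mouth is a funnel 41 mm wide that narrows within 6 mm to an upright round bore 33 mm wide, which ends on the slot plate 16 mm below the mouth.
- slot_plate (a point): Centre of the top of the dark steel plate in the bore, 24 mm above the shelf. It has a plus-shaped slot: crossed grooves 10 mm wide, as long as the bore is wide, 12 mm deep (floor 12 mm above the shelf). The slot's direction changes each time and is NOT given by this orientation: look from above or feel for it by turning. It does not turn along. A perch not in the slot stands 12 mm too high.
- dowel_center (a point): Middle of the teak perch, a round dowel 30 mm thick and 150 mm long, about 90 g; z along it to its plain top end, 75 mm away. It starts in the cradle, leaning 30 degrees from vertical, top end towards the robot, foot down and away from the robot. The upper 58 mm are clear of the cradle all round.
- dowel_foot (a point): Centre of the underside of the perch's foot, 75 mm from its middle. The foot is a steel plus-shaped key: two crossed bars 29 mm long, 7 mm wide and 14 mm high, along the perch's x and y axes. It looks the same every quarter turn and drops into the slot when within about 5 degrees.
- dowel: The perch as one piece, with origin as dowel_foot and z along its length towards its top end.
- cradle: White glazed cradle of the perch, fixed; origin under the centre of its base plate (125 mm along x, 70 along y, 8 thick). Its slanting V trough carries the perch from below on the robot's side, 22 to 92 mm from the foot; a small plate stops the foot. The perch lies in the cradle's x-z plane, top towards -x. Draw it out along its own length.
- cup_center (a point): Centre of the green plastic stacking cup, half-way up; z up while it is mouth down. 58 mm high, 63 mm across at the mouth, 56 mm at the closed end, wall 2.5 mm, 30 g. It starts mouth down over the stand's collar, on the wooden disc, its closed end 70 mm above the shelf.
- cup: The cup as one piece, mouth down; its origin is at the centre of its rim, 29 mm below its centre at the start.
- dish: Bystander: white ceramic bowl, 100 mm across and 32 mm high, origin at the centre of its underside.
- egg: Bystander: hard plastic foraging egg with a twist cap, standing upright, 50 mm thick and 61 mm high, origin at the centre of its underside.
- bell: Bystander: small aluminium bell, 48 mm across and 48 mm high, origin at the centre of its underside.
- ring: Bystander: pink acrylic ring lying flat, 80 mm outside, 60 mm inside, 10 mm high, origin at the centre of its underside.
There are look-alikes about, which are no part of the job. There is more than one size of the dowel; the job needs the larger. Leave any orange look-alike of the cup alone.

How it is judged:
By the outcome, as a careful person would: the job done as asked, in the order asked, and still so for the second after the job is handed in, with the robot touching nothing.
It also fails if it takes over 72 s, if anything falls off the work surface, if the arm or the gripper's body presses on something with over 40 N, if the wrist force passes 120 N, or if a joint passes its speed limit or range.

### The arm

A 6-joint arm with a two-finger parallel gripper is mounted at the origin on the work surface. World frame = base frame: x ahead of the robot, y to its left, z up, the work surface at z = 0. Lengths are in mm, angles in rad, forces in N, time in s.
With the tool pointing down it reaches from about 300 to 875 mm from the base axis. Payload 4.2 kg.
Tool frame: the origin (TCP) lies at the very end of the fingers, on their centre line; the grasp point (between the pads) lies 19 mm behind it (env.tcp_to_grasp is the distance from the TCP to the grasp point, in mm); z points along the fingers, y is the direction in which the jaws open and shut (so a half turn about z gives the same grasp; the last joint's range is limited). The gripper opens to 85 mm and grips with 20 to 120 N. Pads are 22 mm wide; open, the fingers measure 114 mm over their backs; the gripper's body (76 mm by 85 mm) begins 54 mm behind the grasp point. The pads swing forward as they close: fully open they stand 13 mm farther back than shut.
Start: joints at [1.184, 0.32, 1.565, -0, 1.257, -0.02], TCP at [206.215, 536.765, 231.338] pointing down, gripper open.
Joint ranges: [-3.11, 3.11], [-0.84, 2.01], [0.21, 2.61], [-1.34, 4.49], [0.05, 2.63], [-2.56, 2.56]. Speed limits (rad/s): [2.57, 2.57, 3.14, 3.14, 3.14, 3.14].

### API

Orientations are given as a unit quaternion [w, x, y, z].
In Python, from cell import env gives the robot as it stands. The module is installed in compiled form; this text tells all that it offers.
- The arm moves only by the tool arm_command, never from a script. Its argument "deltas" is a list that holds one entry, the list of rows, each a list of 4 numbers: the shift along the tool's x, y, z in mm, then the turn about the tool's z in degrees. A call has 1 to 8 rows; each row shifts and turns the commanded pose from where the row before left it, along the tool's axes as they then stand; what a row does not reach is not made up. A row lasts 1/10 s, in which the tool goes at most 50 mm and 8.59 degrees, less where a joint would pass 70% of its speed; a pose out of reach is approached as far as the arm can. A call is refused whole if a number of a shift passes 50 or a number of a turn 8.59, either way. A call with a gripper value outside its range is refused whole. "hand" is the opening, from -1 (shut) to 1 (fully open), so that 0 is half open, set as the call begins (left out, the last holds). The fingers move at their own pace and stop on an object; the grip force is fixed at half the most. Time passes only in rows, so rows that do not move let the fingers close. It gives the time, the measured TCP pose, the force and the opening at its end, in the units of the state.
- env.state(): the state, without advancing time (a new reading comes with each control period).
- env.get_image(name): name is "scene" or "side" or "wrist"; returns a dict with "color" (480x640x3 uint8, blue, green, red), "fx", "fy", "cx", "cy" (pixels), "k1" (the pictures are not rectified: a ray, as slopes to the right and down, at radius r is drawn at 1 + k1 r^2 times it, then the intrinsics apply), "R" (3x3) and "t" (3): a world point X has camera coordinates R X + t. Camera axes: x right, y down, z forward; pixel columns grow to the right and rows downward; lengths in mm; the calibration is good to about 2 mm. A picture is of the moment at which its call begins. There is no depth.
- env.hand_in(): hands the job in, once; it reports no verdict.
The state is a dict: "time_s": time; "qpos": joint angles; "joint_vel": joint speeds; "effort": joint torques, N m; "eef_pos": TCP position; "tcp_rot": TCP orientation; "force": force on the tool from outside, world axes, zero at the start; "wrist_torque": the same for the moment, N m; "finger_gap": finger opening in mm.
Only numpy, scipy, OpenCV 4.12 (cv2) and the standard library are available. Lean on these libraries where they do the work, as an engineer would, in place of code of your own. Each camera call takes 0.05 s, during which the arm holds its last target. There are 200 camera calls.

## Working session

There is one attempt and no reset: what is moved stays moved. The work goes in short steps, Python scripts to look and compute and a tool call to move; the robot and the scene stay as the last step left them, time stands still between calls to the robot, and variables do not carry over. Pictures are saved under pics/ and viewed, about 8 in all and at most 12, crops included, and the job is handed in when it is done.

Besides the shell and the picture viewer there is one more tool, called as a command line: name --argument value ..., lists and objects as JSON in quotes. arm_command: Moves the arm, as the interface text tells. Its arguments: {"type":"object","properties":{"deltas":{"type":"array"},"hand":{"type":"number"}},"required":["deltas"]}

```bash
ls; mkdir -p pics
cat > h.py <<'E'
import numpy as np, cv2
from cell import env
from scipy.spatial.transform import Rotation as Rn
def pix2ray(im,u,v):
    x=(u-im["cx"])/im["fx"]; y=(v-im["cy"])/im["fy"]
    rd=np.hypot(x,y); r=rd
    for _ in range(20): r=rd/(1+im["k1"]*r*r)
    s=r/rd if rd>0 else 1
    R=np.array(im["R"]); t=np.array(im["t"])
    return -R.T@t, R.T@np.array([x*s,y*s,1.])
def onplane(im,u,v,z):
    o,d=pix2ray(im,u,v); return o+d*(z-o[2])/d[2]
def proj(im,X):
    c=np.array(im["R"])@np.array(X,float)+np.array(im["t"]); x,y=c[:2]/c[2]
    f=1+im["k1"]*(x*x+y*y)
    return im["fx"]*x*f+im["cx"], im["fy"]*y*f+im["cy"]
def st():
    s=env.state(); R=Rn.from_quat(np.array(s["tcp_rot"])[[1,2,3,0]]).as_matrix()
    return s,np.array(s["eef_pos"]),R
E
python3 - <<'E'
from h import *
import pickle
ims={n:env.get_image(n) for n in("scene","side","wrist")}
pickle.dump(ims,open("ims0.pkl","wb"))
for n,i in ims.items():
    cv2.imwrite(f"pics/{n}0.png",i["color"]); print(n,i["fx"],i["k1"],-np.array(i["R"]).T@np.array(i["t"]))
s,p,R=st(); print(s,R)
E
```

```text
pics
scene 619.3405462681077 -0.11666735911382076 [1411.79998002 -394.78946781  881.63676745]
side 462.1878220512549 -0.10262317478437737 [385.67556128 712.38628479 541.32130049]
wrist 419.3756026946338 -0.014510545191489664 [126.77125868 565.498775   372.12417301]
{'time_s': 0.15, 'qpos': array([ 1.18403385e+00,  3.20132130e-01,  1.56535945e+00,  1.90223919e-05,
        1.25739761e+00, -1.99748006e-02]), 'joint_vel': array([-0.00135008, -0.00258037, -0.00462753, -0.00250559, -0.00102276,
        0.00085203]), 'effort': array([ 1.29226969e-04, -4.15839779e+01, -2.34345120e+01,  3.60805086e-05,
        5.91750839e-03,  2.67179729e-06]), 'eef_pos': array([206.0572948 , 536.44467534, 230.69810421]), 'tcp_rot': array([-1.39789808e-04,  1.82370394e-01,  9.83229688e-01, -6.33080013e-04]), 'force': array([-0.1254179 , -0.30121197, -0.17395741]), 'wrist_torque': array([-0.03136745,  0.00753648, -0.044847  ]), 'finger_gap': 85.15695971860029} [[-9.33482040e-01  3.58623795e-01 -5.05801083e-04]
 [ 3.58624149e-01  9.33481277e-01 -1.19393908e-03]
 [ 4.39808761e-05 -1.29591317e-03 -9.99999159e-01]]
```

View pics/scene0.png

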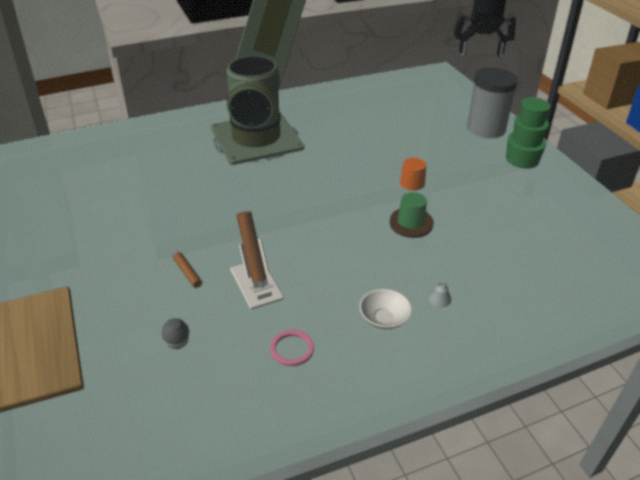

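View pics/side0.png

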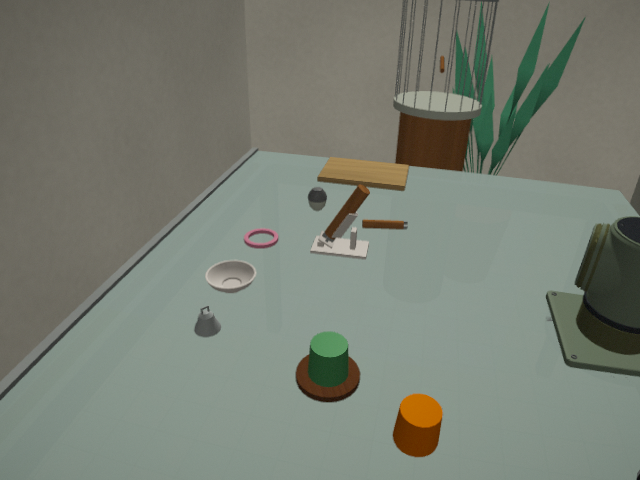

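The scene view shows several candidates:
- **Cups:** the green cup on the dark disc (412,212), an orange look-alike (413,174) and a far green stack (527,135). The cup on the stand is the one meant.
- **Dowels:** the larger one leans in the white cradle (250,247), and a smaller one lies flat at (187,270). The one in the cradle fits.
- **Side view:** it shows the cup at (328,360) and the perch at (345,212).

I'll measure these and confirm with a crop.

Run:
```python
from h import *
import pickle
ims=pickle.load(open("ims0.pkl","rb"))
def blob(im,lo,hi,roi):
    h=cv2.cvtColor(im["color"],cv2.COLOR_BGR2HSV); m=cv2.inRange(h,lo,hi)
    z=np.zeros_like(m); x0,y0,x1,y1=roi; z[y0:y1,x0:x1]=m[y0:y1,x0:x1]
    cs,_=cv2.findContours(z,cv2.RETR_EXTERNAL,cv2.CHAIN_APPROX_NONE)
    return max(cs,key=cv2.contourArea)[:,0,:]
def tri(pairs):
    A=np.zeros((3,3));b=np.zeros(3)
    for o,d in pairs:
        d=d/np.linalg.norm(d);P=np.eye(3)-np.outer(d,d);A+=P;b+=P@o
    x=np.linalg.solve(A,b); return x,[np.linalg.norm((np.eye(3)-np.outer(d,d)/(d@d))@(x-o)) for o,d in pairs]
S,D=ims["scene"],ims["side"]
# cup centre by bounding box
cs=blob(S,(40,80,30),(90,255,255),(380,185,450,240)); cd=blob(D,(40,80,30),(90,255,255),(280,320,370,400))
for n,c,im in(("sc",cs,S),("sd",cd,D)):
    x,y,w,h=cv2.boundingRect(c); print(n,"cup",x,y,w,h,"ctr@41:",onplane(im,x+w/2,y+h/2,41).round(1))
bs=cv2.boundingRect(cs);bd=cv2.boundingRect(cd)
print("cup tri",tri([pix2ray(S,bs[0]+bs[2]/2,bs[1]+bs[3]/2),pix2ray(D,bd[0]+bd[2]/2,bd[1]+bd[3]/2)]))
# disc
for n,im,roi in(("sc",S,(380,195,450,245)),("sd",D,(285,330,370,405))):
    c=blob(im,(0,60,10),(20,255,120),roi); 
    hull=cv2.convexHull(c); x,y,w,h=cv2.boundingRect(hull)
    print(n,"disc",x,y,w,h,onplane(im,x+w/2,y+h/2,6).round(1))
# dowel
ends={}
for n,im,roi in(("sc",S,(228,200,275,300)),("sd",D,(315,180,372,250))):
    c=blob(im,(0,90,30),(20,255,255),roi); (cx,cy),(w,h),a=cv2.minAreaRect(c); b=cv2.boxPoints(((cx,cy),(w,h),a))
    b=b[np.argsort(b[:,1])]; ends[n]=(b[:2].mean(0),b[2:].mean(0)); print(n,ends[n],w,h)
    # the axis plane
for k in(0,1): print("dowel end",tri([pix2ray(S,*ends["sc"][k]),pix2ray(D,*ends["sd"][k])]))
# axis line from two planes
def plane(im,a,b):
    o,d1=pix2ray(im,*a);_,d2=pix2ray(im,*b);n=np.cross(d1,d2);n/=np.linalg.norm(n);return n,n@o
n1,c1=plane(S,*ends["sc"]);n2,c2=plane(D,*ends["sd"])
u=np.cross(n1,n2);u/=np.linalg.norm(u);u*=np.sign(u[2])
for z in(90,110,130): print(z,np.linalg.solve([n1,n2,[0,0,1]],[c1,c2,z]).round(1))
print("u",u,"lean",np.degrees(np.arccos(u[2])),"yaw",np.degrees(np.arctan2(-u[1],-u[0])))
a=cv2.resize(S["color"][180:320,150:450],None,fx=2.6,fy=2.6,interpolation=cv2.INTER_CUBIC)
b=cv2.resize(D["color"][170:270,300:420],None,fx=2.2*1.48,fy=2.2*1.48,interpolation=cv2.INTER_CUBIC)[:230]
cv=np.zeros((600,780,3),np.uint8);cv[:a.shape[0],:780]=a[:, :780]
b=cv2.resize(D["color"][175:265,300:420],(300,225),interpolation=cv2.INTER_CUBIC);cv[370:595,:300]=b
b=cv2.resize(D["color"][320:410,285:455],(425,225),interpolation=cv2.INTER_CUBIC);cv[370:595,310:735]=b
cv2.imwrite("pics/crop1.png",cv)
```

```text
sc cup 398 193 28 35 ctr@41: [486.  210.8  41. ]
sd cup 308 332 40 55 ctr@41: [480.6 216.5  41. ]
cup tri (array([481.55817282, 213.3041412 ,  37.37648833]), [np.float64(0.3844634612365931), np.float64(0.3844634612365545)])
sc disc 391 211 42 26 [491.3 212.1   6. ]
sd disc 296 355 64 47 [478.5 221.5   6. ]
sc (array([242.71855, 212.4991 ], dtype=float32), array([257.67105, 280.85327], dtype=float32)) 69.97046661376953 12.669173240661621
sd (array([344.5, 180. ], dtype=float32), array([344.5, 238. ], dtype=float32)) 58.0 53.0
dowel end (array([ 530.66695275, -178.43478501,  170.62649182]), [np.float64(7.912509569383548), np.float64(7.912509569383336)])
dowel end (array([ 537.09262992, -173.06879977,   18.31337276]), [np.float64(10.987437175907873), np.float64(10.987437175907948)])
90 [ 531.8 -173.9   90. ]
110 [ 533.2 -176.1  110. ]
130 [ 534.6 -178.4  130. ]
u [ 0.06744952 -0.11001158  0.99163905] lean 7.414269577392554 yaw 121.51299771719161
```

View pics/crop1.png

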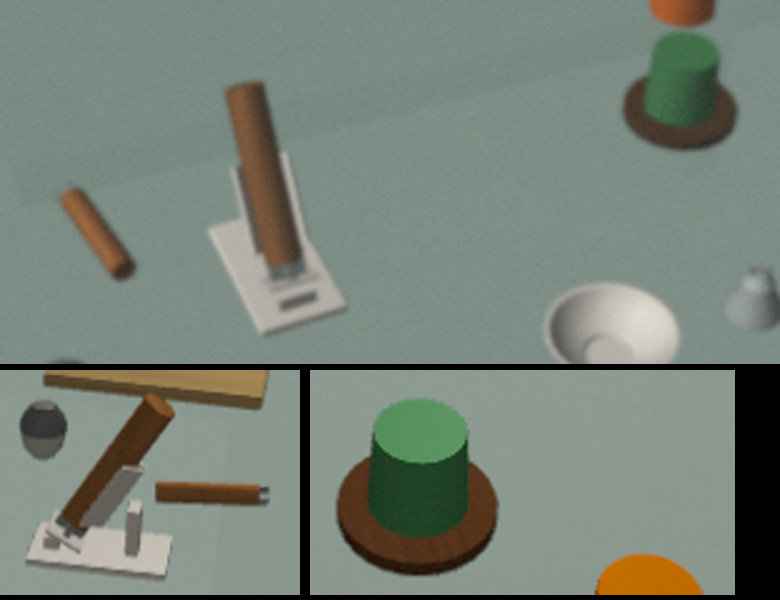

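The crop confirms it: the green cup on the dark disc is the target and the orange cup stays clear of it. The thick dowel in the white cradle has its top end at side (363,189), and the thin dowel lies beside it. My dowel mask merged with the board, so I'll refine it.

```bash
cat >> h.py <<'E'
def tri(pairs):
    A=np.zeros((3,3));b=np.zeros(3)
    for o,d in pairs:
        d=d/np.linalg.norm(d);P=np.eye(3)-np.outer(d,d);A+=P;b+=P@o
    x=np.linalg.solve(A,b); return x,[np.linalg.norm((np.eye(3)-np.outer(d,d)/(d@d))@(x-o)) for o,d in pairs]
def plane(im,a,b):
    o,d1=pix2ray(im,*a);_,d2=pix2ray(im,*b);n=np.cross(d1,d2);n/=np.linalg.norm(n);return n,n@o
def mask(im,lo,hi,roi):
    m=cv2.inRange(cv2.cvtColor(im["color"],cv2.COLOR_BGR2HSV),lo,hi)
    z=np.zeros_like(m); x0,y0,x1,y1=roi; z[y0:y1,x0:x1]=m[y0:y1,x0:x1]; return z
def big(m):
    cs,_=cv2.findContours(m,cv2.RETR_EXTERNAL,cv2.CHAIN_APPROX_NONE); return max(cs,key=cv2.contourArea)[:,0,:]
E
python3 - <<'E'
from h import *
import pickle
ims=pickle.load(open("ims0.pkl","rb")); S,D=ims["scene"],ims["side"]
h=cv2.cvtColor(D["color"],cv2.COLOR_BGR2HSV)
for p in[(328,343),(328,368),(345,212),(362,190),(345,178)]: print(p,h[p[1],p[0]])
c=big(mask(D,(40,60,110),(90,255,255),(295,325,365,370)))
e=cv2.fitEllipse(c); print("cup top side",e,onplane(D,*e[0],70).round(1))
# side scene silhouettes: axis line of cup = vertical line; use left/right extents at same row
for n,im,roi in(("sc",S,(380,185,450,240)),("sd",D,(280,320,370,400))):
    m=mask(im,(40,80,30),(90,255,255),roi); ys,xs=np.nonzero(m); 
    rows=[(xs[ys==y].min()+xs[ys==y].max())/2 for y in np.unique(ys)]
    print(n,np.unique(ys)[[0,-1]],np.round(rows[::6],1))
m=mask(D,(0,140,20),(20,255,150),(315,183,372,245))
c=big(m); r=cv2.minAreaRect(c); print(r)
def ends(c):
    (cx,cy),(w,hh),a=cv2.minAreaRect(c); b=cv2.boxPoints(((cx,cy),(w,hh),a)); b=b[np.argsort(b[:,1])]; return b[:2].mean(0),b[2:].mean(0)
es=ends(big(mask(S,(0,90,30),(20,255,255),(228,200,275,300)))); ed=ends(c); print(es,ed)
n1,c1=plane(S,*es);n2,c2=plane(D,*ed)
u=np.cross(n1,n2);u/=np.linalg.norm(u);u*=np.sign(u[2])
for z in(90,110,130): print(z,np.linalg.solve([n1,n2,[0,0,1]],[c1,c2,z]).round(1))
print("u",u,"lean",np.degrees(np.arccos(u[2])),"yaw",np.degrees(np.arctan2(-u[1],-u[0])))
for k in(0,1): print("end",tri([pix2ray(S,*es[k]),pix2ray(D,*ed[k])]))
for p in[(230,269.2),(251.5,308.1),(282.7,298.5)]: print("plate",onplane(S,*p,8).round(1))
E
```

```text
(328, 343) [ 64 102 147]
(328, 368) [ 64 133  65]
(345, 212) [ 16 180  71]
(362, 190) [ 14 171 124]
(345, 178) [ 19 122 151]
cup top side ((328.7041931152344, 343.9481201171875), (24.557842254638672, 36.9416618347168), 91.8274917602539) [481.  213.9  70. ]
sc [193 227] [412.5 413.5 412.5 408.5 410.  410. ]
sd [332 386] [328.5 328.5 328.5 328.5 328.  328.  327.5 328.  328.  327.5]
((346.760009765625, 210.8199920654297), (12.999998092651367, 61.999996185302734), 36.869895935058594)
(array([242.71855, 212.4991 ], dtype=float32), array([257.67105, 280.85327], dtype=float32)) (array([365.36002, 186.01999], dtype=float32), array([328.16, 235.62], dtype=float32))
90 [ 530.1 -173.6   90. ]
110 [ 518.5 -173.8  110. ]
130 [ 506.8 -173.9  130. ]
u [-0.50210647 -0.00560467  0.86478765] lean 30.141533736099735 yaw 0.6395264836771634
end (array([ 493.26986582, -175.50091905,  154.15469523]), [np.float64(3.4028650554127595), np.float64(3.4028650554128004)])
end (array([ 564.6139384 , -172.27227417,   29.82714957]), [np.float64(1.7615433709694528), np.float64(1.7615433709694366)])
plate [ 487.2 -209.8    8. ]
plate [ 607.9 -201.3    8. ]
plate [ 605.6 -136.6    8. ]
```

arm_command --deltas '[[[0,0,0,-7],[0,0,0,-7],[0,0,0,-7],[-27,-32,0,0],[-27,-32,0,0],[-27,-32,0,0],[-27,-32,0,0],[-27,-32,0,0]]]'

```text
time_s: 0.95
eef_pos: [341.8, 375.3, 231.1]
tcp_rot: [-0.0, -0.0, 1.0, -0.0]
force: [1.0, 0.7, 0.5]
finger_gap: 85.5
```

arm_command --deltas '[[[-27,-32,0,0],[-27,-32,0,0],[-27,-32,0,0],[-27,-32,0,0],[-27,-32,0,0],[0,0,0,0],[0,0,0,0]]]'

```text
time_s: 1.65
eef_pos: [476.2, 216.1, 230.9]
tcp_rot: [-0.001, 0.001, 1.0, 0.0]
force: [-0.3, 0.9, -0.4]
finger_gap: 85.7
```

Run:
```python
from h import *
s,p,R=st(); print(p,R.round(3),s["force"],s["time_s"])
W=env.get_image("wrist"); cv2.imwrite("pics/w1.png",W["color"])
m=mask(W,(40,60,30),(90,255,255),(0,0,640,480)); c=big(m); print(cv2.boundingRect(c))
try:
    e=cv2.fitEllipse(c);print(e,onplane(W,*e[0],60))
except Exception as x:print(x)
print(proj(W,[481,214,70]),proj(W,p))
```

```text
[476.1681506  216.13550031 230.91180063] [[-1.     0.002 -0.001]
 [ 0.002  1.     0.   ]
 [ 0.001  0.    -1.   ]] [-0.25477552  0.90993442 -0.37061255] 1.65
(279, 168, 74, 88)
((315.5426940917969, 211.99488830566406), (74.35225677490234, 87.60332489013672), 179.97166442871094) [474.62728702 212.93797066  60.        ]
(np.float64(316.90316449747576), np.float64(223.6247783084636)) (np.float64(320.7049553611971), np.float64(330.2976805680186))
```

View pics/w1.png

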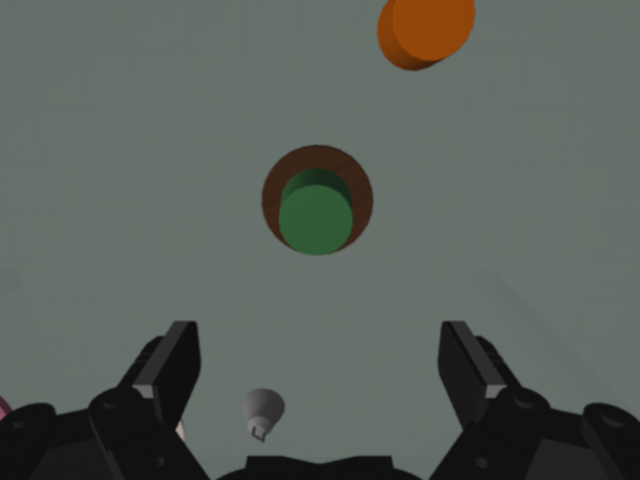

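The wrist view shows the cup top at (316,219) centred on the disc at (317,200), and the orange cup well clear at (425,20). Cup centre is about (479, 213.5). I'll descend and grip.

arm_command --deltas '[[[-2.5,-2.5,40,0],[0,0,40,0],[0,0,40,0],[0,0,35,0],[0,0,25,0],[0,0,15,0],[0,0,0,0]]]'

```text
time_s: 2.4
eef_pos: [476.1, 214.9, 34.3]
tcp_rot: [-0.002, -0.001, 1.0, -0.001]
force: [-0.7, -0.0, -0.5]
finger_gap: 85.6
```

arm_command --deltas '[[[0,0,0,0],[0,0,0,0],[0,0,0,0],[0,0,0,0],[0,0,0,0],[0,0,0,0]]]' --hand -1

```text
time_s: 3.0
eef_pos: [479.3, 215.2, 38.4]
tcp_rot: [0.001, 0.0, 1.0, 0.001]
force: [-1.3, 2.5, 5.0]
finger_gap: 57.6
```

arm_command --deltas '[[[0,0,-10,0],[0,0,-25,0],[0,0,-25,0],[0,0,-10,0],[-10,30,0,0],[-10,30,0,0],[0,35,0,0],[0,30,0,0]]]'

```text
time_s: 3.8
eef_pos: [498.9, 340.6, 106.6]
tcp_rot: [0.0, 0.0, 1.0, 0.0]
force: [-0.8, -0.1, -0.5]
finger_gap: 57.5
```

arm_command --deltas '[[[0,0,0,0],[0,0,0,0]]]'

```text
time_s: 4.0
eef_pos: [498.2, 339.3, 106.2]
tcp_rot: [-0.0, -0.001, 1.0, -0.0]
force: [-0.3, 0.6, -0.1]
finger_gap: 57.3
```

arm_command --deltas '[[[0,0,30,0],[0,0,25,0],[0,0,12,0],[0,0,5,0],[0,0,3,0],[0,0,2,0],[0,0,0,0],[0,0,0,0]]]'

```text
time_s: 4.8
eef_pos: [499.1, 339.5, 30.1]
tcp_rot: [0.001, 0.0, 1.0, 0.0]
force: [0.2, -0.6, -0.0]
finger_gap: 57.4
```

arm_command --deltas '[[[0,0,1,0],[0,0,1,0],[0,0,1,0],[0,0,0,0],[0,0,0,0]]]'

```text
time_s: 5.3
eef_pos: [498.7, 339.3, 26.5]
tcp_rot: [0.0, 0.0, 1.0, 0.0]
force: [-0.2, -0.5, 2.2]
finger_gap: 57.3
```

arm_command --deltas '[[[0,0,0,0],[0,0,0,0],[0,0,0,0],[0,0,-20,0],[0,0,-40,0],[0,0,-40,0],[0,0,-30,0],[-16,-32,0,0]]]' --hand 1

```text
time_s: 6.1
eef_pos: [516.2, 311.1, 161.6]
tcp_rot: [0.004, -0.002, 1.0, 0.003]
force: [1.4, -0.8, -0.4]
finger_gap: 85.2
```

arm_command --deltas '[[[-16,-32,0,0],[-16,-32,0,0],[-16,-30,0,0],[0,0,0,0],[0,0,0,0]]]'

```text
time_s: 6.6
eef_pos: [562.7, 212.7, 156.2]
tcp_rot: [-0.0, 0.001, 1.0, 0.0]
force: [-0.1, 0.7, -0.9]
finger_gap: 85.5
```

Run:
```python
from h import *
import pickle
s,p,R=st(); print(p,s["time_s"])
W=env.get_image("wrist"); pickle.dump(W,open("w2.pkl","wb"))
i=W["color"]; u,v=map(int,proj(W,[479,213.5,24])); print(u,v)
c=i[max(0,v-60):v+60,u-60:u+60]; c=cv2.resize(c,(480,480),interpolation=cv2.INTER_CUBIC)
c=cv2.convertScaleAbs(c,alpha=1.8)
s2=env.get_image("scene")["color"][150:240,380:480]
o=np.hstack([c,cv2.resize(s2,(310,480))]); cv2.imwrite("pics/w2.png",o)
print(max(0,v-60),u-60)
```

```text
[562.73425482 212.65410034 156.17440367] 6.6
320 99
39 260
```

View pics/w2.png

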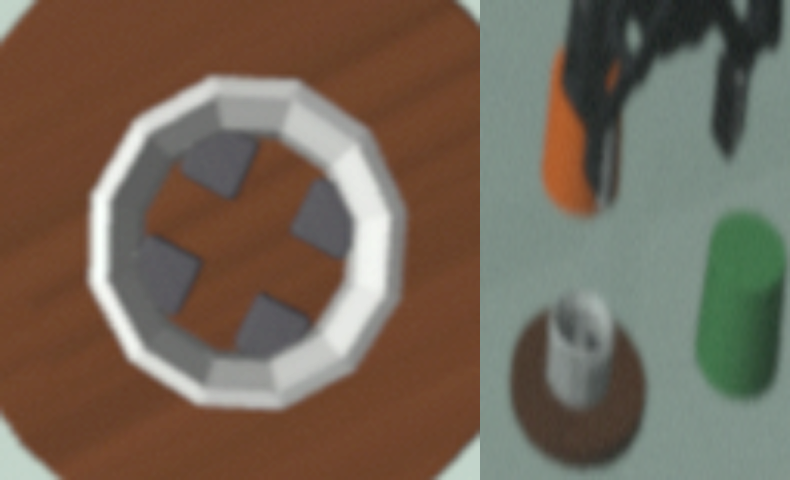

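The slot is clearly visible. Its plate corners in the crop are (235,198), (293,228), (262,295) and (202,262), so a groove runs about 27° to the right of image-up, a world angle of about 63° mod 90. The green cup stands mouth down beside the stand. Next is the dowel.

arm_command --deltas '[[[5.5,-38.5,-8,0],[5.5,-38.5,-8,0],[5.5,-38.5,-8,0],[5.5,-38.5,-8,0],[5.5,-38.5,-8,0],[5.5,-38.5,-8,0],[5.5,-38.5,-6,0],[5.5,-38.5,-6,0]]]'

```text
time_s: 7.5
eef_pos: [518.3, -95.0, 216.8]
tcp_rot: [0.0, -0.001, 1.0, 0.0]
force: [0.6, -0.1, -0.7]
finger_gap: 85.2
```

arm_command --deltas '[[[5.5,-38.5,0,0],[5.5,-38.5,0,0],[0,0,0,0],[0,0,0,0],[0,0,0,0]]]'

```text
time_s: 8.0
eef_pos: [507.7, -170.3, 216.2]
tcp_rot: [-0.0, -0.001, 1.0, 0.0]
force: [-0.3, 0.2, 0.1]
finger_gap: 85.2
```

Run:
```python
from h import *
import pickle
w=pickle.load(open("w2.pkl","rb")); print("slot",onplane(w,322,100.5,24).round(1),"collar",onplane(w,322,99.4,40).round(1))
s,p,R=st(); print(p,s["time_s"],s["qpos"].round(2))
W=env.get_image("wrist"); pickle.dump(W,open("w3.pkl","wb")); cv2.imwrite("pics/w3.png",W["color"])
c=big(mask(W,(0,110,20),(22,255,200),(230,20,420,400))); (a,b),(ww,h),an=cv2.minAreaRect(c); bx=cv2.boxPoints(((a,b),(ww,h),an)); print(bx.round(0).tolist())
for z in(40,80,128,152): print(z,np.round(proj(W,[582-z*.5806,-174,z]),1))
```

```text
slot [479.5 214.2  24. ] collar [478.8 214.   40. ]
[ 507.71618601 -170.30360653  216.22164976] 8.0 [-0.35  0.27  1.68  0.    1.2  -1.92]
[[277.0, 227.0], [325.0, 201.0], [360.0, 265.0], [312.0, 291.0]]
40 [314.9 272.1]
80 [314.4 264.2]
128 [313.6 250.8]
152 [313.  241.6]
```

View pics/w3.png

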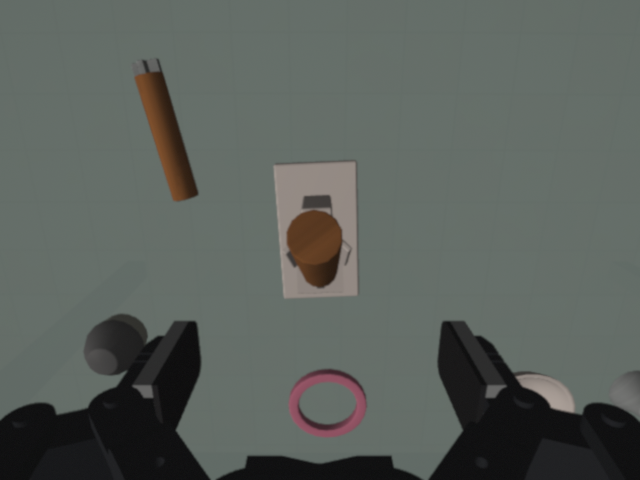

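The wrist view shows the dowel's top face centred at (315,239) and its lower end near (320,285), so the yaw is about 2°. That agrees with the triangulation to within 2 mm. I'll grip near the top, with the jaws across the lean plane.

arm_command --deltas '[[[0.5,-2,30,-2],[0,0,30,0],[0,0,25,0],[0,0,15,0],[0,0,7,0],[0,0,0,0],[0,0,0,0]]]'

```text
time_s: 8.75
eef_pos: [507.8, -173.5, 110.1]
tcp_rot: [0.001, -0.018, 1.0, -0.0]
force: [-0.2, 0.7, 1.0]
finger_gap: 85.3
```

arm_command --deltas '[[[0,0,0,0],[0,0,0,0],[0,0,0,0],[0,0,0,0],[0,0,0,0],[0,0,0,0],[0,0,0,0]]]' --hand -1

```text
time_s: 9.45
eef_pos: [507.1, -173.4, 109.7]
tcp_rot: [0.0, -0.017, 1.0, 0.0]
force: [-0.8, 3.4, 6.1]
finger_gap: 28.9
```

arm_command --deltas '[[[2.5,0,-4.33,0],[5,0,-8.66,0],[10,0,-17.32,0],[10,0,-17.32,0],[10,0,-17.32,0],[10,0,-17.32,0],[10,0,-17.32,0],[0,0,0,0]]]'

```text
time_s: 10.25
eef_pos: [449.0, -176.9, 211.2]
tcp_rot: [0.001, -0.017, 1.0, -0.001]
force: [0.3, -0.6, -0.7]
finger_gap: 29.0
```

Run:
```python
from h import *
s,p,R=st(); print(p,s["time_s"],s["force"],s["finger_gap"])
D=env.get_image("side");S=env.get_image("scene")
u,v=map(int,proj(D,[p[0]+20,p[1],p[2]-20]));a=cv2.resize(D["color"][max(0,v-75):v+75,u-75:u+75],(400,400))
u,v=map(int,proj(S,[p[0]+20,p[1],p[2]-20]));b=cv2.resize(S["color"][v-75:v+75,u-75:u+75],(400,400))
cv2.imwrite("pics/h1.png",np.hstack([a,b]))
```

```text
[ 448.97362436 -176.85763833  211.19694169] 10.25 [ 0.25949839 -0.57228955 -0.66899771] 28.980909916823506
```

View pics/h1.png

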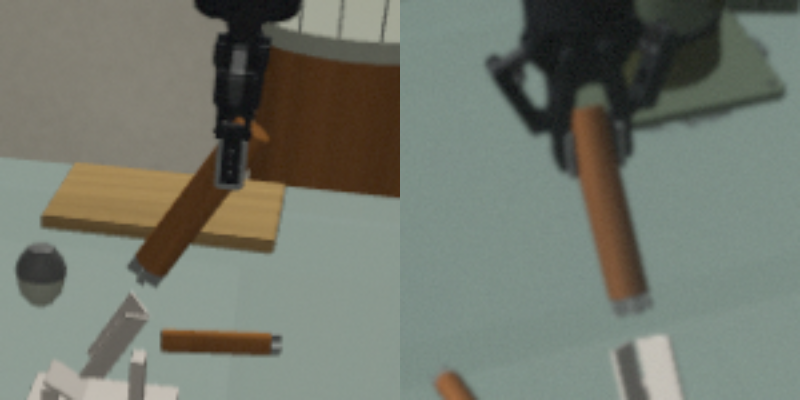

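The view shows the dowel gripped near its top, still leaning about 30°, with the cross foot clear of the cradle. The tool can't tilt, so I'll pivot the dowel upright in the pads by nudging its foot gently against the outside of the fixed collar.

arm_command --deltas '[[[4,20,2,2],[7.6,39,4,0],[7.6,39,4,0],[7.6,39,4,0],[7.6,39,4,0],[7.6,39,4,0],[7.6,39,4,0],[7.6,39,4,0]]]'

```text
time_s: 11.15
eef_pos: [390.9, 118.3, 177.7]
tcp_rot: [-0.001, 0.0, 1.0, -0.001]
force: [0.8, -0.5, -0.2]
finger_gap: 28.9
```

arm_command --deltas '[[[7.6,39,4,0],[7.6,39,4,0],[3,20,4,0],[0,0,0,0],[0,0,0,0],[0,0,0,0]]]'

```text
time_s: 11.75
eef_pos: [373.6, 214.1, 166.5]
tcp_rot: [-0.0, 0.001, 1.0, -0.0]
force: [-1.1, 0.4, -1.2]
finger_gap: 28.5
```

```bash
cat > look.py <<'E'
from h import *
import sys
s,p,R=st(); print(p.round(1),s["time_s"],s["force"].round(1),s["finger_gap"],s["qpos"].round(2))
D=env.get_image("side")
# dowel mask in side view: brown, by ROI around tcp
u,v=proj(D,[p[0],p[1],p[2]]); roi=[int(u)-110,max(0,int(v)-70),int(u)+60,int(v)+130]
m=mask(D,(0,120,20),(20,255,170),roi); cs,_=cv2.findContours(m,cv2.RETR_EXTERNAL,cv2.CHAIN_APPROX_NONE)
# pixel -> point in the plane y = p[1]
def ony(u,v,y):
    o,d=pix2ray(D,u,v); return o+d*(y-o[1])/d[1]
for c in sorted(cs,key=cv2.contourArea)[-3:]:
    c=c[:,0,:]
    if len(c)<20: continue
    pts=np.array([ony(a,b,p[1])[[0,2]] for a,b in c],np.float32); r=cv2.minAreaRect(pts); b=cv2.boxPoints(r); b=b[np.argsort(b[:,1])]
    lo,hi=b[:2].mean(0),b[2:].mean(0); print("area",cv2.contourArea(pts.reshape(-1,1,2)),"lo",lo.round(1),"hi",hi.round(1),"lean",np.degrees(np.arctan2(lo[0]-hi[0],hi[1]-lo[1])).round(1),"w",np.round(r[1],1))
cv2.imwrite(sys.argv[1],cv2.resize(D["color"][roi[1]:roi[3],max(0,roi[0]):roi[2]],None,fx=3,fy=3))
E
python3 look.py pics/k1.png
```

```text
[373.6 214.1 166.5] 11.75 [-1.1  0.4 -1.2] 28.472939323412216 [ 0.49  0.15  1.97 -0.    1.02 -1.08]
area 1596.6759674790665 lo [ 333.2 -101.2] hi [329.8 -40.8] lean 3.2 w [70.8 60.5]
area 2737.4933540165657 lo [434.6  80.1] hi [374.6 183.5] lean 30.1 w [ 29.8 119.5]
area 5345.3886889232745 lo [479.  -55.8] hi [478.5  57. ] lean 0.3 w [ 92.4 112.8]
```

View pics/k1.png

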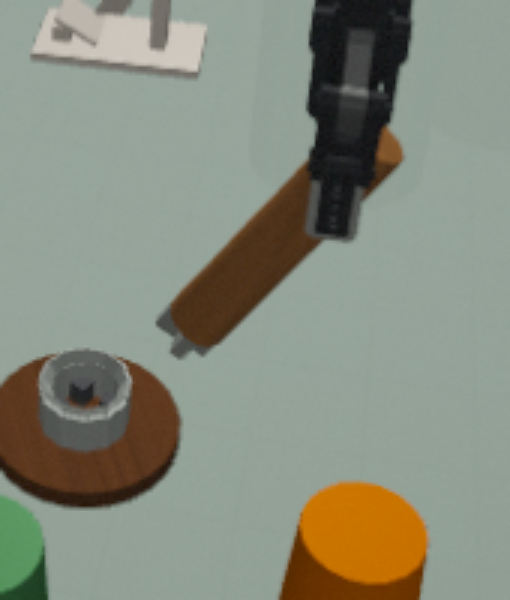

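Run:
```python
from h import *
s,p,R=st();D=env.get_image("side");S=env.get_image("scene")
u,v=proj(D,p); ox,oy=max(0,int(u)-110),max(0,int(v)-70)
f=lambda X:((np.array(proj(D,X))-[ox,oy])*3).round()
print("collar",f([479,214,40]),"tcp",f(p),"grasp",f(p+[0,0,19]))
g=p+[0,0,19]; a=np.array([-.5,0,.866])
for sg in(115,123,130,136): print(sg,"woodend",f(g-a*(sg-14)),"top",f(g+a*(150-sg)))
m=mask(S,(0,90,30),(20,255,255),[int(q) for q in(proj(S,p)[0]-60,proj(S,p)[1]-50,proj(S,p)[0]+80,proj(S,p)[1]+60)])
c=big(m);(cx,cy),(w,h),an=cv2.minAreaRect(c);print("scene box",cv2.boxPoints(((cx,cy),(w,h),an)).round().tolist())
for sg in(115,123,130): print(sg,np.round(proj(S,g-a*(sg-14))),np.round(proj(S,g+a*(150-sg))))
```

```text
collar [ 88. 378.] tcp [330. 211.] grasp [336. 176.]
115 woodend [205. 309.] top [386. 124.]
123 woodend [196. 319.] top [374. 136.]
130 woodend [188. 327.] top [364. 147.]
136 woodend [181. 334.] top [356. 156.]
scene box [[388.0, 119.0], [416.0, 114.0], [430.0, 187.0], [401.0, 192.0]]
115 [403. 174.] [393. 113.]
123 [403. 178.] [394. 117.]
130 [404. 181.] [394. 120.]
```

arm_command --deltas '[[[10,0,10,0],[0,0,20,0],[0,0,12,0],[0,0,5,0],[0,0,0,0],[-4,0,0,0],[-4,0,0,0],[-2,0,0,0]]]'

```text
time_s: 12.7
eef_pos: [374.6, 215.4, 120.5]
tcp_rot: [0.001, 0.0, 1.0, 0.0]
force: [-0.1, -0.3, -0.0]
finger_gap: 28.8
```

arm_command --deltas '[[[-2,0,0,0],[-2,0,0,0],[-2,0,0,0],[-2,0,0,0],[0,0,0,0],[0,0,0,0]]]'

```text
time_s: 13.3
eef_pos: [381.5, 215.0, 119.9]
tcp_rot: [-0.0, 0.0, 1.0, 0.0]
force: [0.9, 0.5, -1.3]
finger_gap: 28.6
```

```bash
python3 look.py pics/k2.png
```

```text
[381.5 215.  119.9] 13.3 [ 0.9  0.5 -1.3] 28.581991194791897 [ 0.49  0.22  2.03  0.    0.9  -1.08]
area 2771.6976964523783 lo [443.2  32.9] hi [381.8 138. ] lean 30.3 w [ 30.6 121.8]
area 5317.773849984165 lo [ 334.3 -149.9] hi [328.1 -39.8] lean 3.2 w [ 74.2 110.4]
area 5060.051090938166 lo [472.2 -52. ] hi [491.8  51.8] lean -10.7 w [105.6 102.2]
```

arm_command --deltas '[[[-2,0,0,0],[-2,0,0,0],[-2,0,0,0],[-2,0,-0.5,0],[-2,0,-1,0],[0,0,0,0]]]'

```text
time_s: 13.95
eef_pos: [389.0, 214.7, 121.3]
tcp_rot: [-0.003, 0.001, 1.0, -0.0]
force: [-8.1, 0.8, 6.0]
finger_gap: 28.9
```

```bash
python3 look.py pics/k3.png|head -2
```

```text
[389.  214.7 121.3] 13.95 [-8.1  0.8  6. ] 28.930589405465742 [ 0.48  0.23  2.01  0.    0.91 -1.09]
area 2747.6948259262717 lo [452.7  36.6] hi [388.9 130.3] lean 34.3 w [ 38.1 113.4]
```

View pics/k3.png

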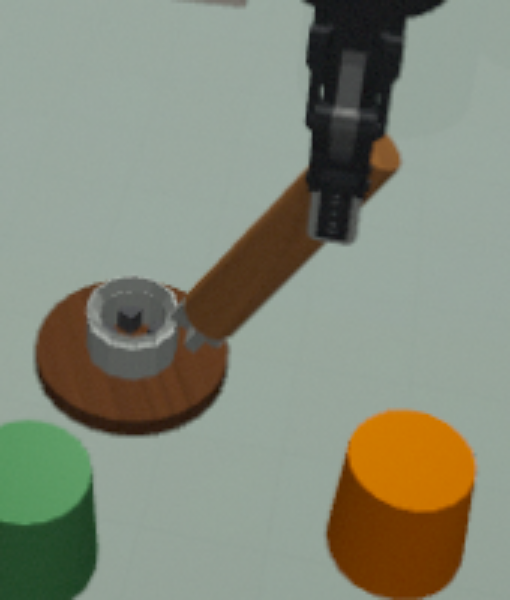

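The view shows the foot's cross corner bearing on the collar's side, with forces under 10 N. I'll swing the hand in an arc about that contact.

arm_command --deltas '[[[-2.2,0,-1.7,0],[-2.2,0,-1.7,0],[-2.2,0,-1.6,0],[-2.2,0,-1.6,0],[-2.3,0,-1.5,0],[-2.3,0,-1.5,0]]]'

```text
time_s: 14.6
eef_pos: [405.8, 215.2, 131.2]
tcp_rot: [0.001, 0.0, 1.0, 0.0]
force: [-1.3, -0.4, 0.1]
finger_gap: 28.9
```

```bash
python3 look.py pics/k4.png|head -2
```

```text
[405.8 215.2 131.2] 14.6 [-1.3 -0.4  0.1] 28.947578606772996 [ 0.46  0.23  1.97 -0.    0.94 -1.11]
area 272.50509469932877 lo [387.8 141.9] hi [387.8 180. ] lean 0.0 w [12.9 38.1]
```

```bash
cat > lean.py <<'E'
from h import *
import sys
s,p,R=st(); print(p.round(1),s["time_s"],s["force"].round(1),s["wrist_torque"].round(2))
D=env.get_image("side"); y=p[1]; zmin=float(sys.argv[1])
def ony(u,v):
    o,d=pix2ray(D,u,v); return (o+d*(y-o[1])/d[1])[[0,2]]
u,v=map(int,proj(D,p)); m=mask(D,(0,110,20),(22,255,170),(u-110,max(0,v-60),u+70,v+130))
mids=[]
for r in range(v-60,v+130):
    xs=np.nonzero(m[r])[0]
    if len(xs)<8: continue
    g=np.split(xs,np.nonzero(np.diff(xs)>2)[0]+1); g=max(g,key=len)
    a,b=ony(g[0],r),ony(g[-1],r)
    if zmin<(a[1]+b[1])/2<p[2]-3: mids.append((*(a+b)/2,b[0]-a[0]))
mids=np.array(mids); k=np.polyfit(mids[:,1],mids[:,0],1); print(len(mids),"lean",np.degrees(np.arctan(-k[0])).round(1),"x@grasp",np.polyval(k,p[2]+19).round(1),"x@50",np.polyval(k,50).round(1),"w",mids[::8,2].round(1),"z",mids[[0,-1],1].round(0))
if len(sys.argv)>2: cv2.imwrite(sys.argv[2],cv2.resize(D["color"][max(0,v-60):v+130,u-110:u+60],None,fx=3,fy=3))
E
python3 lean.py 60 pics/k5.png
```

```text
[406.4 215.3 131.5] 14.65 [-1.1 -0.8  1.3] [-0.07  0.49  0.02]
33 lean 24.0 x@grasp 415.3 x@50 460.1 w [-16.5 -29.3 -38.4 -39.1 -32.5] z [128.  61.]
```

arm_command --deltas '[[[-2.4,0,-1.2,0],[-2.4,0,-1.2,0],[-2.5,0,-1.0,0],[-2.5,0,-1.0,0],[0,0,0,0],[0,0,0,0]]]'

```text
time_s: 15.3
eef_pos: [415.4, 215.1, 135.5]
tcp_rot: [0.001, 0.0, 1.0, 0.0]
force: [-0.3, -0.2, -0.3]
finger_gap: 28.5
```

```bash
python3 lean.py 65 pics/k6.png
```

```text
[415.4 215.1 135.5] 15.3 [-0.3 -0.2 -0.3] [-0.    0.01  0.03]
32 lean 24.3 x@grasp 424.0 x@50 471.2 w [-17.9 -29.4 -38.5 -37.8] z [131.  67.]
```

View pics/k6.png

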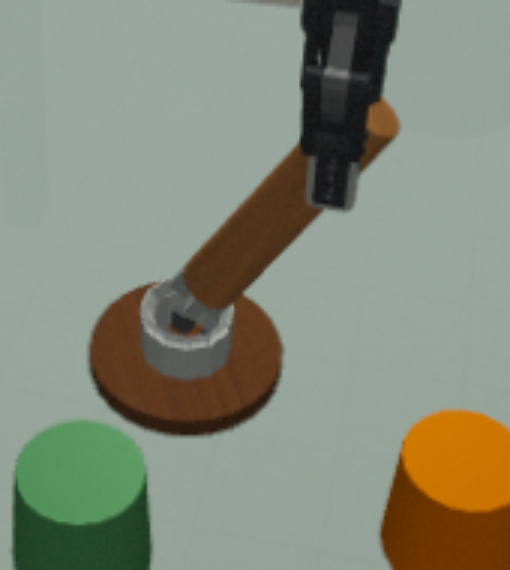

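The view shows the foot rode up over the collar rim and still leans about 30°, because the contact was too near the rim and I raised too fast. I'll back off and retry with the foot lower on the collar wall.

arm_command --deltas '[[[0,0,-15,0],[0,0,-10,0],[23,0,0,0],[22,0,0,0],[0,0,20,0],[0,0,18,0],[0,0,7.5,0],[0,0,0,0]]]'

```text
time_s: 16.15
eef_pos: [369.4, 214.9, 114.3]
tcp_rot: [-0.001, 0.0, 1.0, -0.0]
force: [-0.4, 0.5, -0.6]
finger_gap: 29.1
```

arm_command --deltas '[[[-4,0,0,0],[-4,0,0,0],[-3,0,0,0],[-2,0,0,0],[0,0,0,0]]]'

```text
time_s: 16.65
eef_pos: [383.3, 215.1, 115.1]
tcp_rot: [0.0, 0.0, 1.0, 0.0]
force: [-0.2, -0.3, -0.2]
finger_gap: 29.0
```

Now I'll push horizontally in small steps and watch the force.

arm_command --deltas '[[[-2,0,0,0],[-2,0,0,0],[-2,0,0,0],[-2,0,0,0],[0,0,0,0]]]'

```text
time_s: 17.15
eef_pos: [387.8, 214.9, 115.0]
tcp_rot: [-0.003, 0.001, 1.0, -0.0]
force: [-9.2, 1.0, 8.0]
finger_gap: 28.8
```

arm_command --deltas '[[[-1.5,0,0,0],[-1.5,0,0,0],[-1.5,0,0,0],[0,0,0,0]]]'

```text
time_s: 17.55
eef_pos: [389.1, 214.8, 115.4]
tcp_rot: [-0.007, 0.001, 1.0, -0.0]
force: [-18.6, 2.1, 17.5]
finger_gap: 28.8
```

arm_command --deltas '[[[0,0,-1.5,0],[0,0,-1.5,0],[0,0,-1.5,0],[0,0,0,0]]]'

```text
time_s: 17.95
eef_pos: [393.4, 214.7, 119.0]
tcp_rot: [-0.002, 0.0, 1.0, -0.001]
force: [-6.2, -0.4, 1.0]
finger_gap: 28.7
```

```bash
python3 -c "
from h import *
s,p,R=st();print(p,s['force'],s['wrist_torque'])
for n in('side','scene'):
    D=env.get_image(n);u,v=map(int,proj(D,[460,215,35]));cv2.imwrite('pics/z_'+n+'.png',cv2.resize(D['color'][v-60:v+40,u-65:u+65],(390,300),interpolation=cv2.INTER_CUBIC))
"; python3 lean.py 65; cd pics; python3 -c "
import cv2,numpy as np;cv2.imwrite('z1.png',np.hstack([cv2.imread('z_side.png'),cv2.imread('z_scene.png')]))"
```

```text
[393.3921383  214.65917582 118.99561033] [-6.20522612 -0.44944377  1.00413038] [0.09436004 1.38243939 0.04645976]
[393.4 214.6 119. ] 18.05 [-5.3  0.6  1.7] [0.13 1.4  0.07]
25 lean 15.8 x@grasp 405.7 x@50 430.6 w [-13.8 -23.8 -36.9 -34.7] z [116.  67.]
```

```bash
sed -i 's/mids.append.*/mids.append((a[0],a[1],b[0])) if a[1]<p[2]-8 else 0/; s/^mids=np.array.*/mids=np.array(mids)\nfor n,c in(("left",0),("right",2)):\n    q=mids if c==0 else mids[mids[:,1]<p[2]-30]\n    k=np.polyfit(q[:,1],q[:,c],1); k=np.polyfit(q[abs(np.polyval(k,q[:,1])-q[:,c])<1.5][:,1],q[abs(np.polyval(k,q[:,1])-q[:,c])<1.5][:,c],1); print(n,len(q),"lean",np.degrees(np.arctan(-k[0])).round(1),"x@grasp",np.polyval(k,p[2]+19).round(1),"x@50",np.polyval(k,50).round(1))/' lean.py; python3 lean.py 58
```

```text
[393.4 214.6 119. ] 18.1 [-5.7  0.5  0. ] [0.14 1.36 0.01]
left 26 lean 26.3 x@grasp 409.1 x@50 452.6
right 15 lean 26.6 x@grasp 372.7 x@50 416.8
```

The lean is down to 26.5°, so the dowel is pivoting at about 6 N. I'll continue the arc.

arm_command --deltas '[[[-2.4,0,-1.3,0],[-2.4,0,-1.2,0],[-2.4,0,-1.2,0],[-2.4,0,-1.2,0],[0,0,0,0]]]'

```text
time_s: 18.65
eef_pos: [403.0, 214.8, 123.9]
tcp_rot: [-0.002, 0.001, 1.0, -0.0]
force: [-6.5, 0.8, 1.8]
finger_gap: 29.1
```

```bash
python3 lean.py 58
```

```text
[403.  214.8 123.9] 18.65 [-6.5  0.8  1.8] [0.25 1.46 0.05]
left 29 lean 21.6 x@grasp 416.7 x@50 453.5
right 18 lean 21.8 x@grasp 383.7 x@50 420.9
```

arm_command --deltas '[[[-2.5,0,-1.1,0],[-2.5,0,-1.1,0],[-2.5,0,-1,0],[-2.5,0,-1,0],[-2.5,0,-0.9,0],[-2.5,0,-0.9,0],[0,0,0,0]]]'

```text
time_s: 19.4
eef_pos: [418.3, 214.7, 129.9]
tcp_rot: [-0.002, 0.0, 1.0, -0.0]
force: [-5.2, 1.0, 1.3]
finger_gap: 28.7
```

```bash
python3 lean.py 58
```

```text
[418.3 214.7 129.9] 19.4 [-5.2  1.   1.3] [ 0.21  1.43 -0.01]
left 27 lean 14.2 x@grasp 430.0 x@50 455.1
right 21 lean 14.6 x@grasp 399.8 x@50 425.5
```

arm_command --deltas '[[[-2.6,0,-0.9,0],[-2.6,0,-0.8,0],[-2.6,0,-0.7,0],[-2.6,0,-0.6,0],[-2.6,0,-0.5,0],[-2.6,0,-0.4,0],[-2.6,0,-0.3,0],[0,0,0,0]]]'

```text
time_s: 20.25
eef_pos: [438.1, 214.9, 134.6]
tcp_rot: [-0.0, 0.0, 1.0, -0.0]
force: [-4.9, -0.1, 2.4]
finger_gap: 28.6
```

```bash
python3 lean.py 58
```

```text
[438.1 214.9 134.6] 20.25 [-4.9 -0.1  2.4] [-0.19  1.28 -0.01]
left 31 lean 5.2 x@grasp 447.5 x@50 457.0
right 25 lean 5.4 x@grasp 419.7 x@50 429.5
```

arm_command --deltas '[[[-2.5,0,-0.2,0],[-2.5,0,-0.2,0],[-2.5,0,0,0],[-2.5,0,0,0],[0,0,0,0]]]'

```text
time_s: 20.8
eef_pos: [448.4, 215.3, 134.9]
tcp_rot: [0.0, 0.0, 1.0, 0.0]
force: [-4.9, 0.6, 0.2]
finger_gap: 28.4
```

```bash
python3 lean.py 58
```

```text
[448.4 215.3 134.9] 20.8 [-4.9  0.6  0.2] [ 0.17  1.14 -0.01]
left 32 lean 2.3 x@grasp 454.6 x@50 458.8
right 25 lean 0.4 x@grasp 430.3 x@50 431.0
```

arm_command --deltas '[[[-2,0,0,0],[0,0,0,0],[6,0,-4,0],[0,0,-30,0],[0,0,-20,0],[0,0,0,0],[0,0,0,0]]]'

```text
time_s: 21.55
eef_pos: [444.8, 215.1, 189.2]
tcp_rot: [0.001, 0.0, 1.0, 0.0]
force: [0.5, -1.1, -1.2]
finger_gap: 28.7
```

```bash
python3 lean.py 85
python3 - <<'E'
from h import *
s,p,R=st(); S=env.get_image("scene"); 
u,v=map(int,proj(S,p)); m=mask(S,(0,110,20),(20,255,255),(u-40,v-40,u+40,v+60))
for r in range(v-30,v+50,6):
    xs=np.nonzero(m[r])[0]
    if len(xs)>5: print(r,xs[0],xs[-1],(xs[0]+xs[-1])/2, "pred axis",[round(proj(S,[p[0],p[1],z])[0],1) for z in (p[2]+19,p[2]-60)] if r<v-24 else "")
D=env.get_image("side");u,v=map(int,proj(D,p-[0,0,60]));a=cv2.resize(D["color"][v-70:v+50,u-60:u+60],(400,400),interpolation=cv2.INTER_CUBIC)
u,v=map(int,proj(S,p-[0,0,60]));b=cv2.resize(S["color"][v-60:v+40,u-50:u+50],(400,400),interpolation=cv2.INTER_CUBIC);cv2.imwrite("pics/up.png",np.hstack([a,b]))
E
```

```text
[444.8 215.1 189.2] 21.55 [ 0.5 -1.1 -1.2] [-0.01  0.03  0.03]
left 52 lean 1.1 x@grasp 451.7 x@50 454.7
right 40 lean 1.0 x@grasp 425.2 x@50 427.9
125 411 419 415.0 pred axis 
149 405 410 407.5 pred axis 
155 404 409 406.5 pred axis 
161 404 423 413.5 pred axis 
167 403 425 414.0 pred axis 
173 402 424 413.0 pred axis 
179 403 423 413.0 pred axis 
185 402 422 412.0 pred axis
```

View pics/up.png

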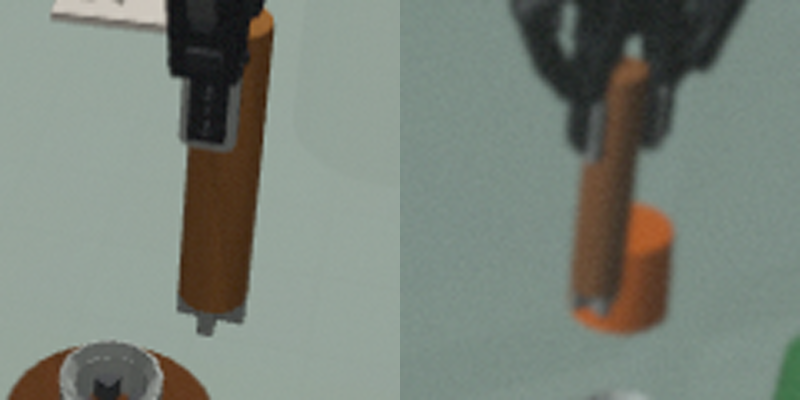

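The dowel hangs upright to within about 1°, with its axis about 4 mm behind the pad centre. One key bar points nearly at the side camera, a world angle of about 83°. The slot is at about 63°, so I need roughly +20° of tool turn. I'll position the foot over the mouth with +14° and then go down slowly.

arm_command --deltas '[[[-20,-1,0,0],[-18.4,-1.1,0,0],[0,0,0,7],[0,0,0,7],[0,0,20,0],[0,0,15,0],[0,0,0,0],[0,0,0,0]]]'

```text
time_s: 22.5
eef_pos: [482.4, 212.8, 153.4]
tcp_rot: [-0.0, 0.122, 0.993, -0.0]
force: [0.1, 0.1, -0.2]
finger_gap: 28.7
```

```bash
python3 lean.py 75
python3 - <<'E'
from h import *
s,p,R=st()
D=env.get_image("side");S=env.get_image("scene")
# visual check: dowel edges per row near bottom, and collar rim extents (bright grey, low saturation)
for n,im in(("side",D),("scene",S)):
    u,v=map(int,proj(im,[479.3,214,65])); hsv=cv2.cvtColor(im["color"],cv2.COLOR_BGR2HSV)
    m=mask(im,(0,110,20),(20,255,200),(u-30,v-25,u+30,v+8))
    for r in range(v-20,v,5):
        xs=np.nonzero(m[r])[0]; print(n,r,xs[[0,-1]] if len(xs) else "", "mid",xs[[0,-1]].mean() if len(xs) else "")
    print(n,"pred axis col",[round(float(proj(im,[479.3,214,z])[0]),1) for z in(40,65,85)],"row65",v)
    k=mask(im,(0,0,90),(180,45,255),(u-30,v,u+30,v+30)); c=big(k); print("collar bbox",cv2.boundingRect(c))
E
```

```text
[482.4 212.8 153.4] 22.5 [ 0.1  0.1 -0.2] [0.03 0.05 0.03]
left 38 lean 1.4 x@grasp 488.9 x@50 491.8
right 27 lean -0.1 x@grasp 463.8 x@50 463.5
side 326 [322 341] mid 331.5
side 331 [322 341] mid 331.5
side 336 [322 341] mid 331.5
side 341 [322 340] mid 331.0
side pred axis col [329.2, 329.7, 330.1] row65 346
collar bbox (299, 346, 45, 30)
scene 179 [401 423] mid 412.0
scene 184 [401 422] mid 411.5
scene 189 [408 418] mid 413.0
scene 194 [409 415] mid 412.0
scene pred axis col [411.8, 413.0, 413.9] row65 199
collar bbox (382, 199, 60, 30)
```

arm_command --deltas '[[[-1.8,1,4,0],[0,0,4,0],[0,0,3,0],[0,0,2,0],[0,0,2,0],[0,0,0,0]]]'

```text
time_s: 23.25
eef_pos: [484.2, 213.4, 138.6]
tcp_rot: [-0.0, 0.122, 0.993, -0.0]
force: [-0.1, 0.3, 0.3]
finger_gap: 29.0
```

arm_command --deltas '[[[0,0,2,0],[0,0,2,0],[0,0,2,0],[0,0,0,0]]]'

```text
time_s: 23.65
eef_pos: [484.4, 213.4, 132.6]
tcp_rot: [-0.0, 0.122, 0.993, -0.0]
force: [0.3, -0.4, -0.8]
finger_gap: 28.2
```

arm_command --deltas '[[[0,0,2,0],[0,0,2,0],[0,0,0,0]]]'

```text
time_s: 23.95
eef_pos: [484.4, 213.4, 128.6]
tcp_rot: [-0.0, 0.122, 0.993, -0.0]
force: [-0.9, 0.3, -0.4]
finger_gap: 28.8
```

arm_command --deltas '[[[0,0,1,0],[0,0,1,0],[0,0,0,0]]]'

```text
time_s: 24.25
eef_pos: [484.4, 213.5, 126.8]
tcp_rot: [-0.0, 0.122, 0.993, 0.0]
force: [-0.6, 0.0, -1.4]
finger_gap: 29.0
```

arm_command --deltas '[[[0,0,1,0],[0,0,1,0],[0,0,1,0],[0,0,0,0]]]'

```text
time_s: 24.65
eef_pos: [485.0, 213.6, 125.7]
tcp_rot: [0.001, 0.122, 0.993, 0.0]
force: [-1.4, -1.4, 10.4]
finger_gap: 28.6
```

arm_command --deltas '[[[0,0,1,0],[0,0,1,0],[0,0,0,0]]]'

```text
time_s: 24.95
eef_pos: [485.4, 213.6, 125.3]
tcp_rot: [0.002, 0.122, 0.993, 0.001]
force: [-2.7, -1.5, 19.9]
finger_gap: 29.1
```

Contact is at TCP z≈126, so the foot is on the plate with small side forces. I'll ease to light pressure and turn in small steps, compensating for the 5 mm axis offset.

arm_command --deltas '[[[0,0,-2.5,0],[0,-0.2,0,2],[0,-0.2,0,2],[0,-0.2,0,2],[0,0,0,0]]]'

```text
time_s: 25.45
eef_pos: [484.6, 213.1, 125.6]
tcp_rot: [0.0, 0.174, 0.985, 0.001]
force: [-0.8, -0.1, 7.4]
finger_gap: 28.6
```

arm_command --deltas '[[[0,-0.2,0,2],[0,-0.2,0,2],[0,0,0,0]]]'

```text
time_s: 25.75
eef_pos: [484.3, 212.6, 124.7]
tcp_rot: [0.0, 0.208, 0.978, 0.0]
force: [-0.0, -0.4, -1.4]
finger_gap: 28.6
```

The upward force vanished at about 24°, so the foot has probably lined up with the slot. I'll lower gently.

arm_command --deltas '[[[0,0,1.5,0],[0,0,1.5,0],[0,0,1.5,0],[0,0,0,0]]]'

```text
time_s: 26.15
eef_pos: [484.2, 212.4, 119.5]
tcp_rot: [-0.0, 0.208, 0.978, -0.0]
force: [1.3, -0.5, -0.9]
finger_gap: 29.0
```

arm_command --deltas '[[[0,0,1.5,0],[0,0,1.5,0],[0,0,1.5,0],[0,0,0,0]]]'

```text
time_s: 26.55
eef_pos: [484.2, 212.5, 115.2]
tcp_rot: [-0.0, 0.208, 0.978, -0.0]
force: [0.7, -0.2, -1.8]
finger_gap: 28.7
```

arm_command --deltas '[[[0,0,1,0],[0,0,1,0],[0,0,0,0]]]'

```text
time_s: 26.85
eef_pos: [484.4, 212.5, 114.0]
tcp_rot: [0.0, 0.208, 0.978, 0.0]
force: [1.0, -1.8, 4.2]
finger_gap: 28.9
```

arm_command --deltas '[[[0,0,1,0],[0,0,0,0]]]'

```text
time_s: 27.05
eef_pos: [484.6, 212.5, 114.0]
tcp_rot: [0.001, 0.208, 0.978, 0.0]
force: [-0.8, -1.7, 10.6]
finger_gap: 28.5
```

It bottomed at TCP z 114.0, exactly 12 mm below the plate contact. I'll release and rise.

arm_command --deltas '[[[0,0,-1,0],[0,0,-0.5,0],[0,0,0,0]]]'

```text
time_s: 27.35
eef_pos: [484.3, 212.6, 114.1]
tcp_rot: [0.0, 0.208, 0.978, 0.0]
force: [1.9, -1.6, 3.8]
finger_gap: 29.0
```

arm_command --deltas '[[[0,0,0,0],[0,0,0,0],[0,0,0,0],[0,0,0,0],[0,0,0,0],[0,0,-15,0],[0,0,-30,0],[0,0,-40,0]]]' --hand 1

```text
time_s: 28.15
eef_pos: [482.9, 212.1, 198.2]
tcp_rot: [-0.002, 0.208, 0.978, -0.001]
force: [1.3, 0.3, -0.9]
finger_gap: 85.4
```

arm_command --deltas '[[[0,0,-40,0],[30,0,-20,0],[40,0,0,0],[40,0,0,0],[0,0,0,0],[0,0,0,0]]]'

```text
time_s: 28.75
eef_pos: [383.4, 257.5, 259.2]
tcp_rot: [0.001, 0.207, 0.978, 0.0]
force: [0.1, -0.4, 0.4]
finger_gap: 85.6
```

Run:
```python
from h import *
s,p,R=st(); print(p,s["time_s"],s["force"],s["finger_gap"])
D=env.get_image("side");S=env.get_image("scene")
for n,im in(("side",D),("scene",S)):
    print(n,"pred top162",np.round(proj(im,[479.3,214,162]),1),"if 174",np.round(proj(im,[479.3,214,174]),1),"collar",np.round(proj(im,[479.3,214,40]),1))
    u,v=map(int,proj(im,[479.3,214,162])); u2,v2=map(int,proj(im,[479.3,214,45]))
    c=big(mask(im,(0,110,20),(20,255,220),(u-35,v-35,u+35,v2))); print(cv2.boundingRect(c))
a=cv2.resize(D["color"][200:440,250:470],(400,436)); b=cv2.resize(S["color"][100:260,340:490],(400,436)); cv2.imwrite("pics/end.png",np.hstack([a,b]))
```

```text
[383.42931653 257.51278647 259.18565185] 28.75 [ 0.10289064 -0.41690448  0.44046771] 85.62739737211739
side pred top162 [331.9 294. ] if 174 [332.2 286.8] collar [329.2 359. ]
(320, 289, 22, 67)
scene pred top162 [417.8 162.9] if 174 [418.5 158.1] collar [411.8 208.8]
(400, 158, 25, 49)
```

View pics/end.png

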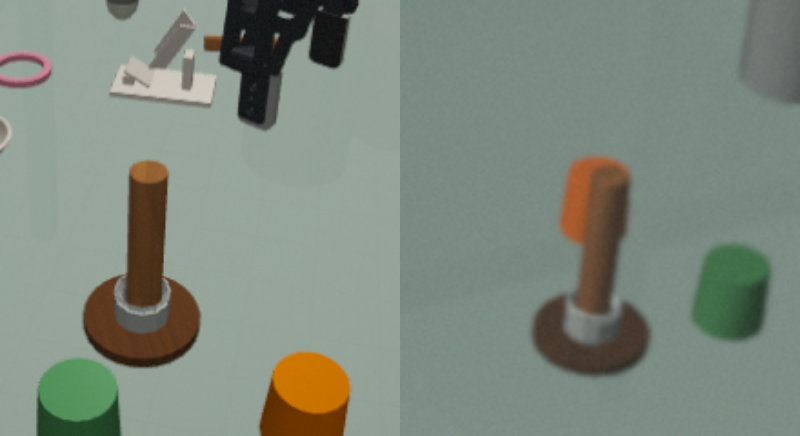

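The view shows the perch upright in the collar. Its top face is at side row ~295, where 294 is predicted when home and 287 if 12 mm high. The cup stands mouth down beside the stand and nothing else has been moved.

```bash
python3 -c "
from cell import env
print(env.hand_in())"
```

```text
the job is handed in; nothing more can be done
None
```

The job is done and handed in at about 29 s of the 72 s limit. The green cup stands mouth down beside the stand, and the teak perch stands upright in the socket, released.

- **Cup:** lifted off the stand and set on the shelf at about (499, 339), at a contact force of about 2 N.
- **Perch:** drawn out of the cradle along its own length. The tool cannot tilt, so I pivoted the perch upright in the grip by pressing its foot gently against the outside of the collar. I then lowered it onto the slot plate and turned it about 10° under light pressure until it dropped in.
- **Final checks:** the foot bottomed 12 mm below where it had first met the plate. In the last side picture the top face was at row ~295, where 294 is predicted for fully home and about 287 if it were 12 mm too high. The gripper is open and clear. In the last pictures the perch is upright and the orange cup and ring look undisturbed. The bell was outside those crops, and the dish and egg were only partly in view.

**What went less smoothly**
- The first pivot attempt failed: the foot rode over the collar rim at about 10 N without turning. I backed off and repeated it lower on the collar wall.
- Contact briefly peaked near 25 N in the second pivot and 20 N while probing the plate, both well under the limits.
- Measured positions disagreed by 1–3 mm between cameras, as did the perch's offset in the grip. I corrected for this before inserting it.

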